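Release and push out the battery slide of a forearm prosthesis

ROBOT

A 6-joint arm with a two-finger parallel gripper is mounted at the origin on the work surface. World frame = base frame: x ahead of the robot, y to its left, z up, the work surface at z = 0. Lengths are in m, angles in rad, forces in N, time in s.
With the tool pointing down it reaches from about 0.275 to 0.775 m from the base axis. Payload 14.6 kg.
Tool frame: the origin (TCP) lies midway between the tips of the shut fingers; the grasp point (between the pads) lies 19 mm behind it; z points along the fingers, y is the direction in which the jaws open and shut (so a half turn about z gives the same grasp; the last joint's range is limited). The gripper opens to 85 mm and grips with 20 to 120 N. Pads are 22 mm wide; open, the fingers measure 114 mm over their backs; the gripper's body (76 mm by 85 mm) begins 54 mm behind the grasp point. The pads swing forward as they close: fully open they stand 13 mm farther back than shut.
Start: joints at [1.048, 0.263, -0.048, 1.259, 0, 1.415], TCP at [0.189, 0.49, 0.231] pointing down, gripper open.
Joint ranges: [-2.65, 2.65], [-0.89, 1.7], [-1.18, 1.37], [-2.13, 2.11], [-1.35, 1.29], [-3.14, 3.14]. Speed limits (rad/s): [1.89, 1.89, 2.57, 2.79, 3.14, 3.14].

INTERFACE

Orientations are given as a rotation vector (axis times angle).
In Python, from plant import read_state, capture, camera_model, close_job gives the robot as it stands. The module is installed in compiled form; this text tells all that it offers.
- The arm moves only by the shell command python3 -m inch 'ROWS' [FORCE]. ROWS is JSON, one flat list of numbers, 5 for each row, row after row: the shift along the tool's x, y, z each as a share of 0.3 m, from -1 to 1, then the turn about the tool's z as a share of 90 degrees, from -1 to 1, then the finger opening in mm, from 0 to 85.4. In form: [tx, ty, tz, twist, jaw, tx, ty, tz, twist, jaw, ...]. A call has 1 to 20 rows; each row is the pose to reach, as a shift and turn from the pose commanded when the call began, along the tool's axes at that moment; what a row does not reach only later rows make up. A row lasts 1/8 s, in which the tool goes at most 62.5 mm and 10.7 degrees, less where a joint would pass 70% of its speed; a pose out of reach is approached as far as the arm can. A call with a number of a shift or a turn outside -1 to 1 is refused whole. A call with a gripper value outside its range is refused whole. The fingers move at their own pace and stop on an object; FORCE is the grip in N (left out, the last holds). Time passes only in rows, so rows that repeat a pose let the fingers close. It gives the time, the measured TCP pose, the force and the opening at its end, in the units of the state.
- read_state(): the state, without advancing time (a new reading comes with each control period).
- capture(name): name is "scene" or "side" or "wrist"; returns the picture (384x512x3 uint8, red, green, blue); there is no depth.
- camera_model(name): a dict with "mtx" (3x3 intrinsics, pixels), "R" (3x3) and "t" (3): a world point X has camera coordinates R X + t. Camera axes: x right, y down, z forward; pixel columns grow to the right and rows downward; lengths in m; the calibration is good to about 2 mm. A picture is of the moment at which its call begins: read the wrist's pose just before it. camera_model takes no time and is no camera call; for the wrist camera it gives the pose at the moment of the call.
- close_job(): hands the job in, once; it reports no verdict.
The state is a dict: "time": time; "qpos": joint angles; "qvel": joint speeds; "tau": joint torques, N m; "ee_pos": TCP position; "tool_rot": TCP orientation; "force": force on the tool from outside, world axes, zero at the start; "ft_torque": the same for the moment, N m; "grip_width": finger opening in m.
Only numpy, scipy, OpenCV 4.12 (cv2) and the standard library are available. Lean on these libraries where they do the work, as an engineer would, in place of code of your own. Each camera call takes 0.05 s, during which the arm holds its last target. There are 200 camera calls.

TASK

Open the battery slide of the forearm prosthesis for a battery change: with the pin tool from the rack, its pin square to the leaning face, hold down the sprung catch at the bottom of the small recess in the slide and, keeping it down, push the slide out towards the wrist with the pin until it comes up against its stop. Lift the pin out, so that the catch springs up and keeps the slide open, and hang the pin tool back in the rack. Leave the other tools and things on the bench where they are.

Things in the scene. Friction and masses are not known exactly. Their poses are not given: they have to be found in the camera images.
- forearm_jig: Plywood board 150 x 310 x 18 mm (x by y), fixed, with two timber saddles holding a grey-brown forearm prosthesis, level along y, axis 88 mm up, socket mouth at -y, wrist at +y. Origin: centre of the board's underside. A black battery bay 48 x 105 mm on the forearm is rolled 42 deg (0.73 rad) about y, so its face looks up and to the jig's -x; open at the wrist end. Highest point 155 mm, free above.
- battery_slide (a joint): Travel (m) of the battery slide, a grey plate 38 x 100 x 9 mm with the battery below, along the bay to the wrist: 0 closed, 0.032 at its stop. Closed, the catch locks it (1 mm play) unless pressed 2.5 mm. It rubs with about 2 N and stays where left. Up to 27 mm the bay's ribs keep the catch from rising; from 27 mm it springs up and keeps the slide from going back.
- recess (a point): Centre of the mouth of the round recess in the slide's face, flush with it, 36 mm from the slide's middle towards the socket end; moves with the slide. z points square out of the face (0.73 rad from vertical), y along the slide to the wrist (push-out direction). The mouth is countersunk, 17.5 mm wide, narrowing over 3 mm to a hole of 11.5 mm; the catch's top lies 10 mm below the mouth.
- release_catch (a joint): How far (m) the sprung steel catch is pressed: a round plunger 10.6 mm wide at the bottom of the recess, moving square to the face, carried by the slide. 0 up, 0.005 fully down. About 2 N to start, 5.5 N fully down; springs back by itself. Pressed 0.0025 or more, the slide is free.
- catch_top (a point): Centre of the catch's top, 10 mm below the recess mouth when the catch is up; moves with the catch and the slide, axes as those of the recess.
- tool_rack: Dark steel tool rack, fixed: a level shelf 64 x 190 mm (x by y), 8 mm thick, top 90 mm above the bench, on two end cheeks. Origin: centre of its footprint on the bench. Three round holes 18 mm wide at y = -55, 0 and +55 mm (x = 0), each with one tool hanging by its 31 mm collar, in random order.
- pin_tool: Pin tool, 85 g: hexagonal wooden handle 18 mm across flats with a flat top (a pair of flats faces +x and -x, the others at 60 deg steps), the only hexagonal one; below it a steel collar 31 mm wide, 4 mm thick, a 9 mm ferrule 16 mm long and a straight round-ended pin 5 mm thick. Origin: centre of the collar's underside, resting on the shelf; z up: handle from z = 4 to 72 mm, pin's end at z = -62 mm.
- pin_tip (a point): End of the pin of the pin tool, 62 mm below the tool's origin; axes as the tool's.
- screwdriver: Flat screwdriver in the rack, round barrel-shaped wooden handle 29 mm thick, 70 mm high, steel blade. Origin: underside of its collar. To be left alone.
- bradawl: Bradawl in the rack, pear-shaped wooden handle 38 mm thick, 58 mm high, short taper blade. Origin: underside of its collar. To be left alone.
- spare_hand: Electric prosthetic hand, off its arm, lying on the bench near the wrist end of the jig: 175 x 90 x 54 mm. Origin: underside of the palm. To be left alone.
- spare_battery: Spare battery, black, 34 x 58 x 18 mm, lying in front of the jig. Origin: centre of the underside. To be left alone.
- whetstone: Blue-grey whetstone 50 x 150 x 25 mm. Origin: centre of the underside. To be left alone.
- scissors: Scissors lying on the bench, 180 x 90 x 12 mm. Origin: the pivot. To be left alone.
- folding_rule: Folding rule 16 x 200 x 16 mm, lying in front of the rack. Origin: centre of the underside. To be left alone.
- mallet: Hammer with soft faces, 270 mm long, lying beyond the rack; 36 mm high. Origin: under the head. To be left alone.
There are look-alikes about, which are no part of the job. What is shaped like the pin_tool but blue or pink is not meant.

How it is judged:
On the way, in this order (a step that is already met when the one before it is completed fails the run):
1. the catch is held down by the pin tool's tip, the pin square to the face (value of joint release_catch above 0.0018 m and angle between the z axis of pin_tool and the z axis of recess, either way round below 0.38 rad and distance between pin_tip and catch_top below 0.007 m and value of joint battery_slide below 0.02 m), for 0.1 s.
2. the slide has been pushed out with the pin in the recess (value of joint battery_slide above 0.028 m and distance between pin_tip and catch_top below 0.012 m), for 0.05 s.
At the end, for the whole second after the job is handed in: The battery slide is out (26.5 mm or more) and its catch has sprung up again (pressed less than 1.5 mm); the pin tool hangs at rest in a rack hole, its collar on the shelf (5 mm below to 7 mm above its top, 12 mm from the row of holes), within 0.15 rad of upright (value of joint battery_slide above 0.0265 m and value of joint release_catch below 0.0015 m and z of pin_tool in the frame of tool_rack between 0.085 and 0.097 m and z of pin_tip in the frame of tool_rack below 0.04 m and x of pin_tool in the frame of tool_rack between -0.012 and 0.012 m and y of pin_tool in the frame of tool_rack between -0.07 and 0.07 m and angle between pin_tool's own z axis and vertical below 0.15 rad and linear speed of pin_tool below 0.02 m/s); the robot touches nothing.
It fails at once if another tool or thing on the bench is shifted by more than 40 mm (distance of any of screwdriver, bradawl, spare_hand, whetstone, spare_battery, folding_rule, mallet, scissors from where it was at the start of the episode above 0.04 m).
It also fails if it takes over 45 s, if anything falls off the work surface, if the arm or the gripper's body presses on something with over 40 N, if the wrist force passes 120 N, or if a joint passes its speed limit or range.

## Working session

There is one attempt and no reset: what is moved stays moved. The work goes in short steps, Python scripts to look and compute and a shell command to move; the robot and the scene stay as the last step left them, time stands still between calls to the robot, and variables do not carry over. Pictures are saved under pics/ and viewed, about 8 in all and at most 12, crops included, and the job is handed in when it is done.

```bash
mkdir -p pics; python3 - <<'E'
from plant import *
import cv2,numpy as np
s=read_state();print({k:np.round(v,3) for k,v in s.items()})
for n in("scene","side"):
    im=capture(n);c=camera_model(n);np.savez(f"{n}0.npz",im=im,**c)
    print(n,np.round(c["mtx"],1).tolist(),np.round(-c["R"].T@c["t"],3),np.round(c["R"],2).tolist())
    cv2.imwrite(f"pics/{n}0.png",cv2.resize(im[...,::-1],(800,600),interpolation=cv2.INTER_CUBIC))
E
```

```text
{'time': np.float64(0.0), 'qpos': array([ 1.048,  0.264, -0.049,  1.259,  0.   ,  1.415]), 'qvel': array([-0.001, -0.   ,  0.001,  0.001,  0.001,  0.001]), 'tau': array([ 4.0000e-03, -6.3761e+01,  3.8457e+01,  1.4000e-02,  0.0000e+00,
        0.0000e+00]), 'ee_pos': array([0.189, 0.49 , 0.231]), 'tool_rot': array([-5.740e-01, -3.088e+00,  2.000e-03]), 'force': array([ 0.639, -0.115,  0.058]), 'ft_torque': array([ 0.03 , -0.044, -0.005]), 'grip_width': np.float64(0.085)}
scene [[483.7, 0.0, 260.8], [0.0, 483.7, 199.9], [0.0, 0.0, 1.0]] [1.35  0.047 1.449] [[-0.07, 1.0, -0.0], [0.85, 0.06, -0.52], [-0.52, -0.04, -0.85]]
side [[371.4, 0.0, 257.5], [0.0, 371.4, 188.7], [0.0, 0.0, 1.0]] [ 0.374 -0.765  1.062] [[0.98, -0.18, -0.01], [-0.14, -0.76, -0.63], [0.11, 0.62, -0.78]]
```

View pics/scene0.png

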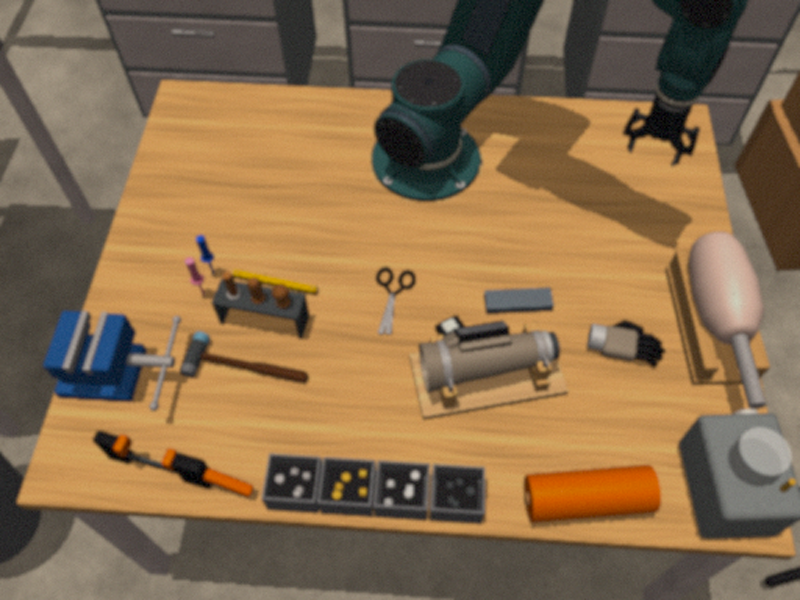

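View pics/side0.png

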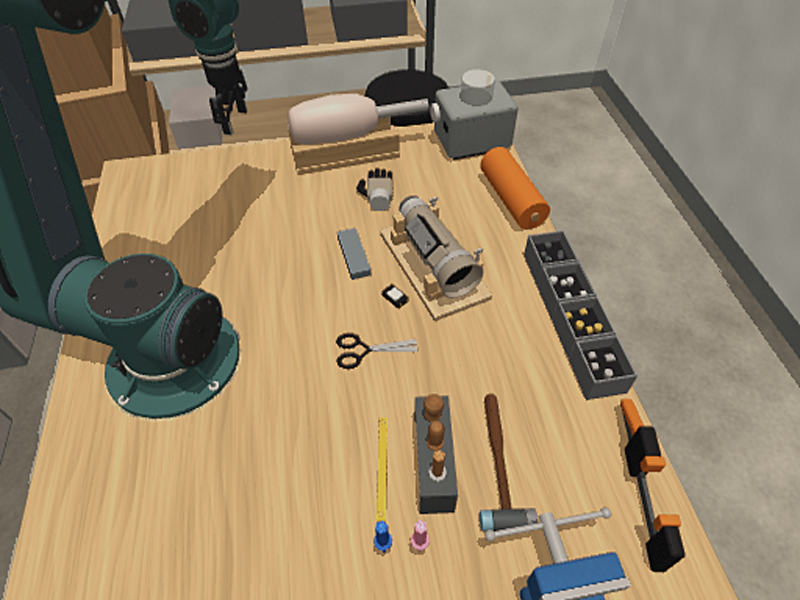

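Scene view: rack at ~(260,300) with the pin tool in the left (‑y) hole (231,286), with the jig at ~(490,365). Side view: pin tool at (438,465), board corners (381,233), (437,318), (491,295). I'll turn these into rough positions.

```bash
cat > h.py <<'E'
import numpy as np,cv2
from scipy.spatial.transform import Rotation as Ro
from plant import *
def ray(c,uv):
    d=np.linalg.solve(c["mtx"],[uv[0],uv[1],1.]);R=np.asarray(c["R"]);return -R.T@np.asarray(c["t"]),R.T@d
def plane(c,uv,z):
    o,d=ray(c,uv);return o+d*(z-o[2])/d[2]
def proj(c,X):
    p=np.asarray(c["mtx"])@(np.asarray(c["R"])@np.asarray(X)+np.asarray(c["t"]));return p[:2]/p[2]
def tri(rays):
    A=0;b=0
    for o,d in rays:
        d=d/np.linalg.norm(d);P=np.eye(3)-np.outer(d,d);A=A+P;b=b+P@o
    return np.linalg.solve(A,b)
def rel(target,yaw_x=None):
    """shift in tool axes /0.3 from the present pose"""
    s=read_state();R=Ro.from_rotvec(s["tool_rot"]).as_matrix()
    print("toolx",R[:,0].round(3),"tooly",R[:,1].round(3),"toolz",R[:,2].round(3))
    return (R.T@(np.asarray(target)-s["ee_pos"])/0.3).round(3)
E
python3 - <<'E'
from h import *
S=camera_model("side");C=camera_model("scene");k=.64
P=lambda c,u,v,z:plane(c,(u*k,v*k),z).round(3)
for n,u,v,z in[("pincollar",438,475,.092),("t2",436,440,.1),("t3",433,412,.1),("shelf",415,397,.09),("shelf",449,397,.09),("shelf",456,499,.09),("shelf",420,499,.09),("bd",381,233,.018),("bd",437,318,.018),("bd",491,295,.018)]:print("side",n,P(S,u,v,z))
for n,u,v,z in[("bd",424,418,.018),("bd",565,394,.018),("pincollar",231,293,.092),("shelf",217,296,.09),("shelf",305,318,.09)]:print("scene",n,P(C,u,v,z))
c=camera_model("wrist");s=read_state();R=Ro.from_rotvec(s["tool_rot"]).as_matrix()
print("cam in tool",R.T@(-np.array(c["R"]).T@c["t"]-s["ee_pos"]),(np.array(c["R"])@R).round(2).tolist(),c["mtx"][0])
print(rel([.55,-.28,.34]))
E
```

```text
side pincollar [ 0.496 -0.391  0.092]
side t2 [ 0.506 -0.331  0.1  ]
side t3 [ 0.512 -0.276  0.1  ]
side shelf [ 0.487 -0.234  0.09 ]
side shelf [ 0.55  -0.245  0.09 ]
side shelf [ 0.517 -0.436  0.09 ]
side shelf [ 0.458 -0.425  0.09 ]
side bd [0.5   0.283 0.018]
side bd [ 0.582 -0.007  0.018]
side bd [0.719 0.035 0.018]
scene bd [0.724 0.038 0.018]
scene bd [0.651 0.328 0.018]
scene pincollar [ 0.495 -0.389  0.092]
scene shelf [ 0.503 -0.419  0.09 ]
scene shelf [ 0.545 -0.223  0.09 ]
cam in tool [ 0.08123931 -0.00027068 -0.14231352] [[-0.0, 1.0, -0.0], [-0.95, -0.0, -0.31], [-0.31, 0.0, 0.95]] [324.12992829   0.         258.51870568]
toolx [-0.933  0.36   0.   ] tooly [ 0.36   0.933 -0.001] toolz [-0.001 -0.001 -1.   ]
[-2.046 -1.961 -0.362]
```

```bash
python3 -m inch '[-0.67,-0.79,-0.2,0,50,-0.67,-0.79,-0.2,0,50,-0.67,-0.79,-0.2,0,50,-0.67,-0.79,-0.2,0,50,-0.67,-0.79,-0.2,0,50,-0.67,-0.79,-0.2,0,50]' 20; python3 -m inch '[-0.67,-0.79,0,0,50,-0.67,-0.79,0,0,50,-0.67,-0.79,0,0,50,-0.67,-0.79,0,0,50,-0.67,-0.79,0,0,50,-0.67,-0.79,0,0,50]'; python3 -m inch '[-0.67,-0.79,0,0,50,-0.67,-0.79,0,0,50,-0.67,-0.79,0,0,50,-0.67,-0.79,0,0,50,-0.67,-0.79,0,0,50,-0.67,-0.79,0,0,50,-0.67,-0.79,0,0,50]'
python3 - <<'E'
from h import *
s=read_state();print(s["time"],s["ee_pos"],s["qpos"].round(2))
c=camera_model("wrist");im=capture("wrist");np.savez("w1.npz",im=im,**c)
u=proj(c,[.495,-.389,.16]);print(u)
x,y=np.clip(u-[100,75],0,[312,234]).astype(int);print(x,y)
cv2.imwrite("pics/w1.png",cv2.resize(im[y:y+150,x:x+200,::-1],(800,600),interpolation=cv2.INTER_CUBIC))
E
```

```text
time: 0.85
ee_pos: [0.2922, 0.1938, 0.2919]
tool_rot: [0.583, 3.086, 0.0]
force: [0.1, -0.1, 0.0]
grip_width: 0.0497
time: 1.6
ee_pos: [0.3943, -0.0992, 0.2905]
tool_rot: [-0.579, -3.087, -0.0]
force: [0.5, 0.8, -0.2]
grip_width: 0.0502
time: 2.48
ee_pos: [0.4964, -0.3889, 0.2908]
tool_rot: [-0.573, -3.088, -0.001]
force: [-0.2, -0.0, 0.5]
grip_width: 0.0501
2.475 [ 0.49639351 -0.38892953  0.2908344 ] [-0.79  0.45  0.4   1.52  0.   -0.43]
[258.09718103 181.08421556]
158 106
```

View pics/w1.png

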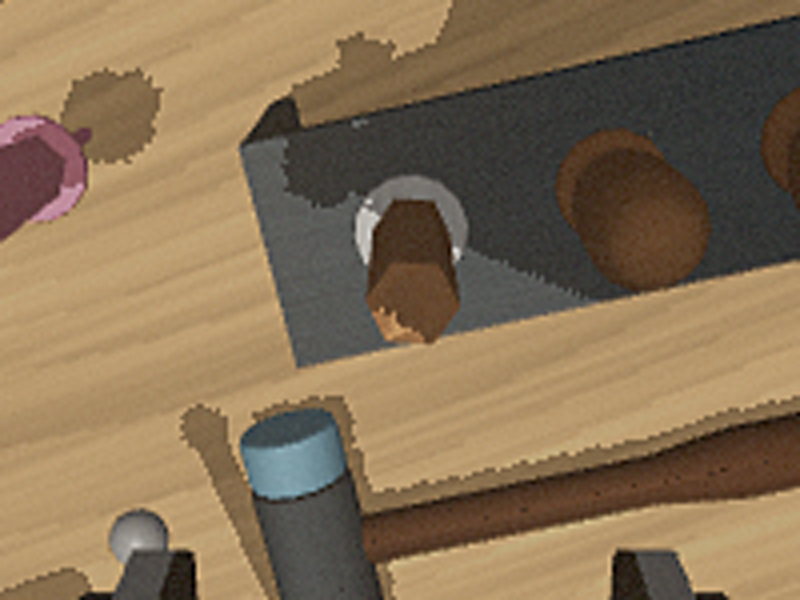

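The hexagonal pin-tool top is at zoomed (413,302), its vertices around (395,262), (447,264), (459,297), (433,343), (383,335), (366,298); collar at (411,230); nearest neighbour is at (632,218).

```bash
python3 - <<'E'
from h import *
c=dict(np.load("w1.npz"))
P=lambda u,v,z:plane(c,(158+u/4,106+v/4),z)
V=np.array([P(u,v,.162) for u,v in[(395,262),(447,264),(459,297),(433,343),(383,335),(366,298)]])
print(V.round(4));m=V.mean(0);print("top",m.round(4))
d=V-m;a=np.arctan2(d[:,1],d[:,0]);print(np.degrees(a).round(0),np.linalg.norm(d,axis=1).round(4))
z=np.exp(6j*a).mean();print("vertex angle mod60",np.degrees(np.angle(z))/6,abs(z))
print("collar",P(411,230,.094),"nb",P(632,218,.14))
e=[P(241,147,.09),P(298,367,.09),P(800,258,.09)];print("shelf",np.round(e,4),"x dir deg",np.degrees(np.arctan2(*(e[1]-e[0])[1::-1])),"ydir",np.degrees(np.arctan2(*(e[2]-e[1])[1::-1])))
s=read_state();R=Ro.from_rotvec(s["tool_rot"]).as_matrix();print("jaw deg",np.degrees(np.arctan2(R[1,1],R[0,1])))
E
```

```text
[[ 0.486  -0.3868  0.162 ]
 [ 0.4904 -0.3765  0.162 ]
 [ 0.4983 -0.3766  0.162 ]
 [ 0.5062 -0.3856  0.162 ]
 [ 0.5005 -0.3952  0.162 ]
 [ 0.4913 -0.3956  0.162 ]]
top [ 0.4954 -0.386   0.162 ]
[-176.  118.   73.    2.  -61. -114.] [0.0095 0.0108 0.0099 0.0107 0.0105 0.0104]
vertex angle mod60 3.625761303734079 0.863616321952133
collar [ 0.49571291 -0.38625979  0.094     ] nb [ 0.50117078 -0.33412462  0.14      ]
shelf [[ 0.4594 -0.4206  0.09  ]
 [ 0.5219 -0.4301  0.09  ]
 [ 0.542  -0.2903  0.09  ]] x dir deg -8.642358447301461 ydir 81.84255743494913
jaw deg 69.01429935734778
```

```bash
python3 -m inch '[0.007,0.008,0.25,-0.94,50,0.007,0.008,0.25,-0.94,50,0.007,0.008,0.25,-0.94,50,0.007,0.008,0.25,-0.94,50,0.007,0.008,0.25,-0.94,50,0.007,0.008,0.25,-0.94,50,0.007,0.008,0.25,-0.94,50,0.007,0.008,0.25,-0.94,50,0.007,0.008,0.25,-0.94,50,0.007,0.008,0.56,-0.94,50,0.007,0.008,0.56,-0.94,50,0.007,0.008,0.56,-0.94,50,0.007,0.008,0.56,-0.94,10,0.007,0.008,0.56,-0.94,10,0.007,0.008,0.56,-0.94,10,0.007,0.008,0.56,-0.94,10]' 25
python3 - <<'E'
from h import *
s=read_state();R=Ro.from_rotvec(s["tool_rot"]).as_matrix();print(s["qpos"].round(2),R.round(3).tolist(),s["force"],s["ft_torque"])
E
```

```text
time: 4.53
ee_pos: [0.4954, -0.3879, 0.1251]
tool_rot: [-1.653, 2.671, -0.004]
force: [0.2, 1.4, 8.2]
grip_width: 0.0179
[-0.79  0.48  0.01  1.09  0.   -1.9 ] [[-0.446, -0.895, 0.002], [-0.895, 0.446, -0.002], [0.001, -0.003, -1.0]] [0.19258199 1.42469584 8.17627061] [0.30148941 0.03902976 0.00430366]
```

```bash
python3 -m inch '[0,0,-0.08,0,10,0,0,-0.147,0,10,0.02,0,-0.147,0,10,0.045,0,-0.147,0,10,0.07,0,-0.147,0,10,0.1,0,-0.14,0,10,0.13,0,-0.133,0,10,0.16,0,-0.12,0,10,0.19,0,-0.107,0,10,0.22,0,-0.085,0,10,0.25,0,-0.063,0,10,0.25,0,-0.063,0,10]' 25
python3 - <<'E'
from h import *
s=read_state();print(s["ft_torque"].round(3))
ims=[]
for n in("side","scene"):
    c=camera_model(n);im=capture(n);u=proj(c,[.475,-.41,.13]);x,y=np.clip(u-[50,40],0,[412,304]).astype(int);print(n,x,y)
    np.savez(n+"1.npz",im=im,**c);ims.append(cv2.resize(im[y:y+75,x:x+100,::-1],(400,300),interpolation=cv2.INTER_CUBIC))
cv2.imwrite("pics/tilt.png",np.hstack(ims))
E
```

```text
time: 6.02
ee_pos: [0.4607, -0.455, 0.1414]
tool_rot: [1.652, -2.671, -0.001]
force: [-0.6, 1.2, -0.7]
grip_width: 0.0176
[0.111 0.076 0.013]
side 224 266
scene 90 135
```

View pics/tilt.png

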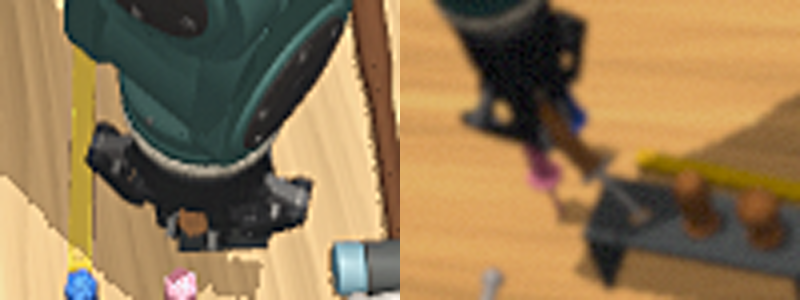

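Pin tool leans in the jaws with its tip in the hole, as intended. Tighten, lift out, carry to the jig and turn the lean to the jig's -x.

```bash
python3 -m inch '[0.25,0,0,0,10,0,0,-0.2,0,10,0,0,-0.43,0,10,0,0,-0.43,0,10,0,0,-0.43,0,10]' 100 | head -2 ; python3 - <<'E'
from h import *
print(read_state()["ee_pos"],read_state()["grip_width"])
E
```

```text
time: 6.75
ee_pos: [0.4621, -0.4547, 0.2732]
[ 0.4620968  -0.45473888  0.2732162 ] 0.016170897155305147
```

I mistyped a leading 0.25 shift in that first row, so the tool may have turned further in the jaws. I'll check before carrying it on.

```bash
python3 - <<'E'
from h import *
ims=[]
for n in("side","scene"):
    c=camera_model(n);im=capture(n);u=proj(c,[.475,-.42,.24]);x,y=np.clip(u-[50,37],0,[412,309]).astype(int);print(n,x,y,proj(c,read_state()["ee_pos"]+[0,0,.019]))
    np.savez(n+"2.npz",im=im,**c);ims.append(cv2.resize(im[y:y+75,x:x+100,::-1],(400,300),interpolation=cv2.INTER_CUBIC))
cv2.imwrite("pics/tilt2.png",np.hstack(ims))
E
```

```text
side 226 255 [274.64886756 299.19362507]
scene 79 118 [115.77235305 141.70423431]
```

View pics/tilt2.png

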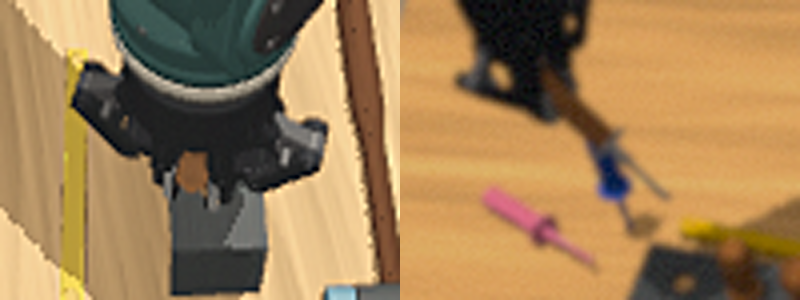

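```bash
cat >> h.py <<'E'
def lean(c,uv,g,R):
    "point on ray in the plane through g spanned by tool x and z; returns (along tool x, up)"
    o,d=ray(c,uv);n=R[:,1];p=o+d*(n@(g-o))/(n@d);return p,np.array([(p-g)@R[:,0],p[2]-g[2]])
E
python3 - <<'E'
from h import *
s=read_state();R=Ro.from_rotvec(s["tool_rot"]).as_matrix();g=s["ee_pos"]-.019*R[:,2]
c=camera_model("scene")
for n,uv in[("collar",(133.5,154)),("tip",(146,167)),("coll2",(132.5,153))]:
    p,q=lean(c,uv,g,R);print(n,p.round(3),q.round(4),np.hypot(*q),"lean",np.arctan2(-q[0],-q[1]))
E
```

```text
collar [ 0.489 -0.399  0.269] [-0.062  -0.0204] 0.06530498620797286 lean 1.2536438522606534
tip [ 0.505 -0.366  0.227] [-0.0988 -0.0624] 0.11687813964834362 lean 1.0074022562223086
coll2 [ 0.488 -0.402  0.272] [-0.0591 -0.0173] 0.06157526985266975 lean 1.2857818529482687
```

```bash
python3 -m inch '[-0.75,0.315,0,0,10,-0.75,0.315,0,0,10,-0.75,0.315,0,0,10,-0.75,0.315,0,0,10,-0.75,0.315,0,0,10]' 100 | head -2;  python3 -m inch '[-0.75,0.315,0,0.534,10,-0.75,0.315,0,0.534,10,-0.75,0.315,0,0.534,10,-0.75,0.315,0,0.534,10,-0.75,0.315,0,0.534,10,-0.75,0.315,0,0.534,10,-0.75,0.315,0,0.534,10]' 100
python3 - <<'E'
from h import *
s=read_state();R=Ro.from_rotvec(s["tool_rot"]).as_matrix();g=s["ee_pos"]-.019*R[:,2]
c=camera_model("side");im=capture("side");u=proj(c,g);x,y=(u-[30,40]).astype(int);print(x,y,u,R[:,:2].round(3).tolist())
np.savez("side3.npz",im=im,**c)
a=cv2.resize(im[y:y+80,x:x+80,::-1],(560,560),interpolation=cv2.INTER_CUBIC)
cv2.imwrite("pics/side3.png",a)
c=camera_model("wrist");im=capture("wrist");np.savez("w3.npz",im=im,**c)
cv2.imwrite("pics/w3.png",cv2.resize(im[...,::-1],(800,600),interpolation=cv2.INTER_CUBIC))
E
```

```text
time: 7.48
ee_pos: [0.4764, -0.2077, 0.2705]
time: 8.35
ee_pos: [0.4927, 0.0316, 0.2705]
tool_rot: [0.427, -3.111, 0.0]
force: [0.2, 0.4, -1.0]
grip_width: 0.0166
221 103 [251.15244699 143.10096604] [[-0.963, -0.269], [-0.269, 0.963], [0.001, 0.0]]
```

View pics/side3.png

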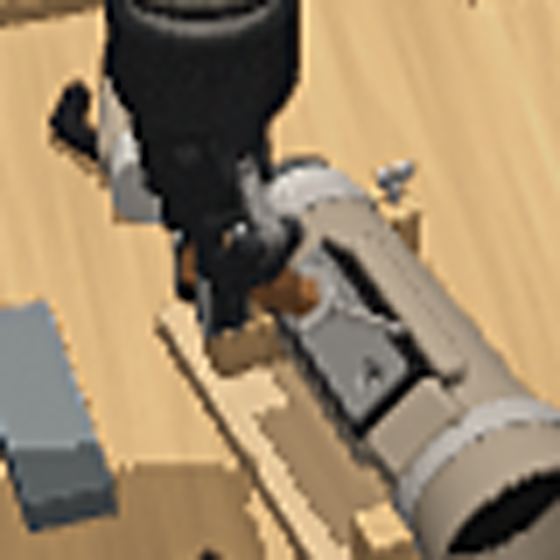

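View pics/w3.png

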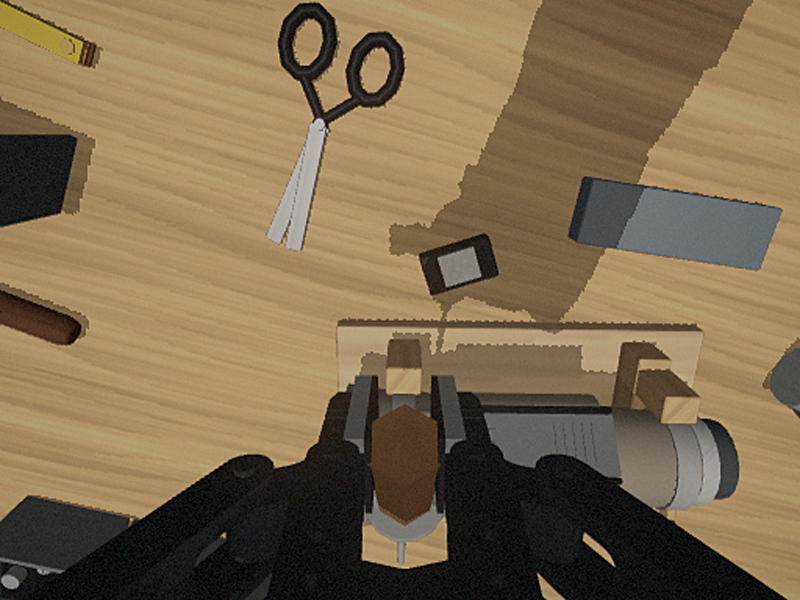

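Side crop: handle end at (187,265), collar ~ (318,305), pin tip ~ (403,330), recess ~ (372,370). Wrist view: bay horizontal in the image (yaw aligned), recess behind the right finger.

```bash
python3 - <<'E'
from h import *
s=read_state();R=Ro.from_rotvec(s["tool_rot"]).as_matrix();g=s["ee_pos"]-.019*R[:,2]
c=dict(np.load("side3.npz"))
for n,uv in[("end",(187,268)),("collar",(318,303)),("tip",(403,331))]:
    p,q=lean(c,np.array(uv)/7+[221,103],g,R);print(n,p.round(3),q.round(4),np.hypot(*q).round(4),"lean",np.arctan2(-q[0],-q[1]).round(3))
im=c["im"];a=im[130:165,255:300];a=cv2.resize(a[...,::-1],(720,560),interpolation=cv2.INTER_CUBIC)
cv2.imwrite("pics/side3b.png",a)
E
```

```text
end [0.482 0.028 0.302] [0.011  0.0118] 0.0161 lean -2.394
collar [0.542 0.045 0.254] [-0.0514 -0.0355] 0.0624 lean 0.966
tip [0.585 0.057 0.218] [-0.0953 -0.0722] 0.1196 lean 0.922
```

View pics/side3b.png

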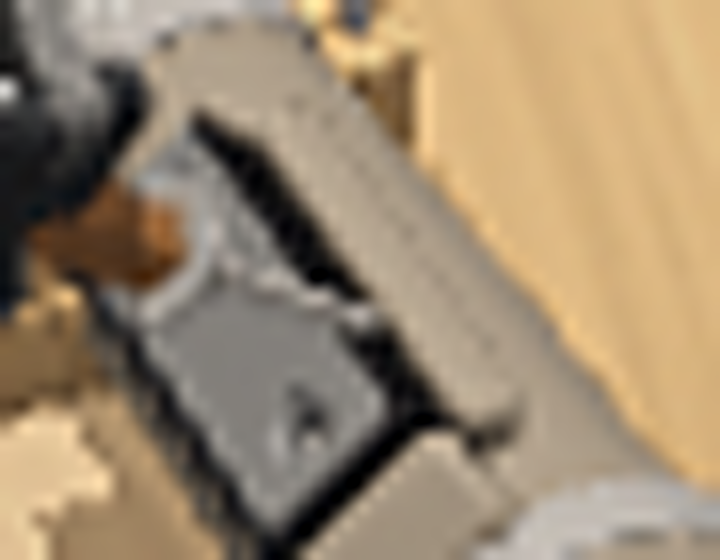

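```bash
python3 -m inch '[0,-0.17,0,0,10,0,-0.17,0,0,10,0,-0.17,0,0,10]' 100
python3 - <<'E'
from h import *
c=camera_model("wrist");im=capture("wrist");np.savez("w4.npz",im=im,**c)
S=camera_model("side")
p=plane(S,(274.1,156.1),.125);print(p,proj(c,p))
cv2.imwrite("pics/w4.png",cv2.resize(im[220:345,220:420,::-1],(800,500),interpolation=cv2.INTER_CUBIC))
E
```

```text
time: 8.82
ee_pos: [0.5062, -0.0173, 0.2711]
tool_rot: [0.422, -3.113, -0.0]
force: [0.1, -0.4, -1.6]
grip_width: 0.0165
[0.58611221 0.12188228 0.125     ] [367.63364261 284.04603544]
```

View pics/w4.png

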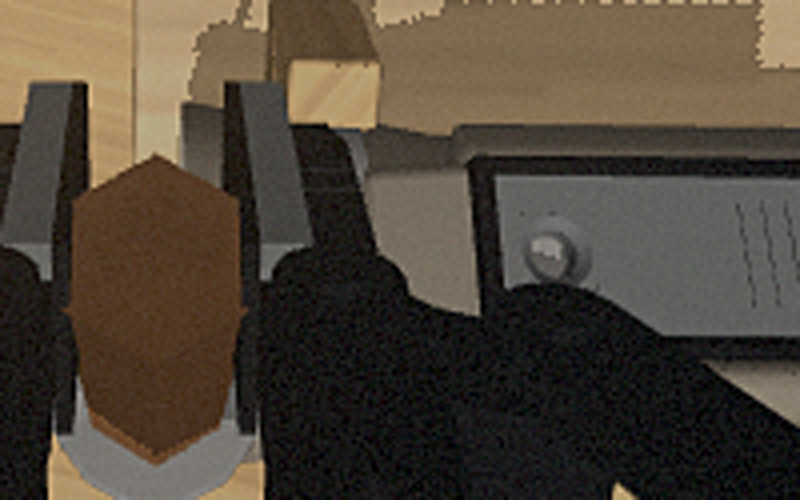

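```bash
python3 - <<'E'
from h import *
c=dict(np.load("w4.npz"));S=camera_model("side");s=read_state()
R=Ro.from_rotvec(s["tool_rot"]).as_matrix();g=s["ee_pos"]-.019*R[:,2]
W=lambda u,v:(220+u/4,220+v/4)
r1=ray(S,(274.1,156.1));r2=ray(c,W(558,250));p=tri([r1,r2]);print("recess",p,"reproj",proj(S,p),proj(c,p),W(558,250))
th=.73;X=-R[:,0]*[1,1,0];Y=R[:,1]*[1,1,0];X/=np.linalg.norm(X);Z=np.array([0,0,1.]);n=np.cos(th)*Z-np.sin(th)*X;w=np.cos(th)*X+np.sin(th)*Z
for uv in[(497,176),(505,332),(525,250),(592,250),(740,205),(758,305)]:
    o,d=ray(c,W(*uv));q=o+d*(n@(p-o))/(n@d)-p;print(uv,"across",(q@w).round(4),"along",(q@Y).round(4))
j=np.array([.613,.160,0]);print("jig coords",(p-j)@X,(p-j)@Y)
tip=g+R[:,0]*-.0953-Z*.0722
b=p-.010*n  # catch top
for k in(.025,.005,0,-.005):
    t=p-.010*n+n*(k+.010 if k>.01 else k)
    print(k,"rows from here",(R.T@(t-tip)/.3).round(3))
print("normal dir in tool axes /0.3 per mm",(R.T@n*.001/.3).round(5),"Y",(R.T@Y).round(3))
E
```

```text
recess [0.58185093 0.1083215  0.13710431] reproj [273.79392891 156.58877522] [360.31769174 284.47019438] (359.5, 282.5)
(497, 176) across -0.0202 along -0.0138
(505, 332) across 0.0174 along -0.0158
(525, 250) across -0.0019 along -0.0088
(592, 250) across -0.0019 along 0.0079
(740, 205) across -0.0129 along 0.0466
(758, 305) across 0.0112 along 0.0467
jig coords -0.043800439022897285 -0.04150245529673369
0.025 rows from here [0.019 0.335 0.207]
0.005 rows from here [-0.048  0.335  0.282]
0 rows from here [-0.059  0.335  0.294]
-0.005 rows from here [-0.07   0.335  0.307]
normal dir in tool axes /0.3 per mm [ 0.00222  0.      -0.00248] Y [-0.  1.  0.]
```

```bash
python3 -m inch '[0.023,0.17,0,0,10,0.023,0.332,0.05,0,10,0.023,0.332,0.15,0,10,0.023,0.332,0.21,0,10,0.023,0.332,0.21,0,10,0.023,0.332,0.21,0,10]' 100
python3 - <<'E'
from h import *
s=read_state();R=Ro.from_rotvec(s["tool_rot"]).as_matrix();g=s["ee_pos"]-.019*R[:,2]
S=camera_model("side");im=capture("side");np.savez("side5.npz",im=im,**S)
rec=np.array([.58185,.10832,.1371]);tip=g-R[:,0]*.0953-[0,0,.0722]
u=proj(S,rec);x,y=(u-[26,22]).astype(int);print(x,y,"rec",(u-[x,y])*16,"tip exp",(proj(S,tip)-[x,y])*16)
A=cv2.resize(im[y:y+37,x:x+50,::-1],(800,592),interpolation=cv2.INTER_CUBIC)
cv2.imwrite("pics/side5.png",A)
c=camera_model("wrist");im=capture("wrist");np.savez("w5.npz",im=im,**c);print("wrist tip exp",proj(c,tip),"rec",proj(c,rec))
E
```

```text
time: 9.62
ee_pos: [0.4733, 0.0777, 0.209]
tool_rot: [-0.423, 3.112, -0.0]
force: [0.8, -1.3, -1.2]
grip_width: 0.0164
247 134 rec [428.69953916 361.43982705] tip exp [358.91822555 327.32864812]
wrist tip exp [258.75215141 334.70478474] rec [259.35291458 335.20492162]
```

View pics/side5.png

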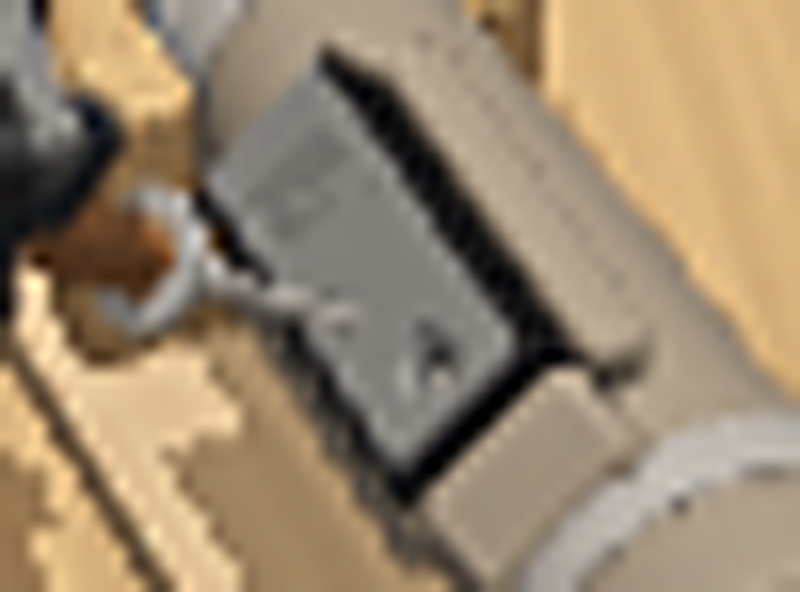

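```bash
python3 -m inch '[-0.03,0,0.03,0,10,-0.055,0,0.055,0,10,-0.075,0,0.079,0,10,-0.075,0,0.079,0,10]' 100; python3 - <<'E'
from h import *
s=read_state();R=Ro.from_rotvec(s["tool_rot"]).as_matrix();print((R.T@s["force"]).round(2),s["ft_torque"].round(3))
E
```

```text
time: 10.22
ee_pos: [0.4949, 0.0836, 0.1836]
tool_rot: [0.423, -3.112, -0.0]
force: [0.1, 0.0, -1.1]
grip_width: 0.0164
[-0.07  0.02  1.13] [-0.011  0.042 -0.064]
```

```bash
for i in 1 ; do python3 -m inch '[-0.009,0,0.01,0,10,-0.009,0,0.01,0,10]' 100|grep force; python3 -m inch '[-0.0045,0,0.005,0,10,-0.0045,0,0.005,0,10]' 100|grep force;  python3 -m inch '[-0.0045,0,0.005,0,10,-0.0045,0,0.005,0,10]' 100|grep -v width; done; python3 - <<'E'
from h import *
s=read_state();R=Ro.from_rotvec(s["tool_rot"]).as_matrix();print((R.T@s["force"]).round(2),s["ft_torque"].round(3))
E
```

```text
force: [-1.9, -0.8, 0.4]
force: [-2.0, -0.0, 2.3]
time: 10.98
ee_pos: [0.4999, 0.085, 0.1784]
tool_rot: [0.423, -3.113, 0.0]
force: [-3.1, -0.2, 2.6]
[ 3.03  0.64 -2.55] [-0.151  0.59  -0.005]
```

Force is 4.8 N along the face normal and rising about 0.7 N/mm, so the catch is ~4 mm down. Now push towards the wrist.

```bash
python3 -m inch '[0,0.015,0,0,10,0,0.03,0,0,10,0,0.045,0,0,10,0,0.06,0,0,10,0,0.06,0,0,10]' 100|grep -v rot; python3 -m inch '[0,0.015,0,0,10,0,0.03,0,0,10,0,0.035,0,0,10,0,0.035,0,0,10]' 100|grep -v rot; python3 - <<'E'
from h import *
s=read_state();R=Ro.from_rotvec(s["tool_rot"]).as_matrix();print((R.T@s["force"]).round(2),s["ft_torque"].round(3))
E
```

```text
time: 11.6
ee_pos: [0.495, 0.1028, 0.1785]
force: [-2.3, -0.5, 1.8]
grip_width: 0.0167
time: 12.1
ee_pos: [0.4923, 0.1127, 0.1785]
force: [-1.5, -2.0, 3.2]
grip_width: 0.0166
[ 1.96 -1.5  -3.16] [-0.338  0.451 -0.05 ]
```

```bash
python3 -m inch '[0,0.01,0,0,10,0,0.018,0,0,10,0,0.018,0,0,10]' 100|grep -v rot; python3 -m inch '[0,0.008,0,0,10,0,0.016,0,0,10,0,0.016,0,0,10]' 100|grep -v rot; python3 - <<'E'
from h import *
s=read_state();R=Ro.from_rotvec(s["tool_rot"]).as_matrix();print((R.T@s["force"]).round(2),s["ft_torque"].round(3))
E
```

```text
time: 12.48
ee_pos: [0.4908, 0.1179, 0.1785]
force: [-3.5, -1.8, 3.1]
grip_width: 0.0164
time: 12.85
ee_pos: [0.49, 0.1214, 0.1785]
force: [-0.9, -10.4, 2.5]
grip_width: 0.0163
[ 3.61 -9.81 -2.47] [-2.599 -0.126 -0.881]
```

Side force jumped to 10 N after 37 mm, so the slide is at its stop. Relax slightly and lift out along the normal.

```bash
python3 -m inch '[0,-0.007,0,0,10,0.02,-0.007,-0.022,0,10,0.05,-0.007,-0.056,0,10,0.133,-0.007,-0.149,0,10,0.133,-0.007,-0.25,0,10,0.133,-0.007,-0.25,0,10]' 100|grep -v rot; python3 - <<'E'
from h import *
s=read_state();R=Ro.from_rotvec(s["tool_rot"]).as_matrix();g=s["ee_pos"]-.019*R[:,2]
S=camera_model("side");im=capture("side");x,y=225,98
np.savez("side6.npz",im=im,**S)
print("grip",(proj(S,g)-[x,y])*10,"tip exp",(proj(S,g-R[:,0]*.0953-[0,0,.0722])-[x,y])*10)
print("closed recess",(proj(S,[.58185,.10832,.1371])-[x,y])*10)
cv2.imwrite("pics/side6.png",cv2.resize(im[y:y+60,x:x+80,::-1],(800,600),interpolation=cv2.INTER_CUBIC))
E
```

```text
time: 13.6
ee_pos: [0.452, 0.11, 0.2558]
force: [0.0, 0.7, -1.6]
grip_width: 0.0167
grip [ 92.28279815 330.47892236] tip exp [365.25245843 406.4921675 ]
closed recess [487.93721198 585.89989191]
```

View pics/side6.png

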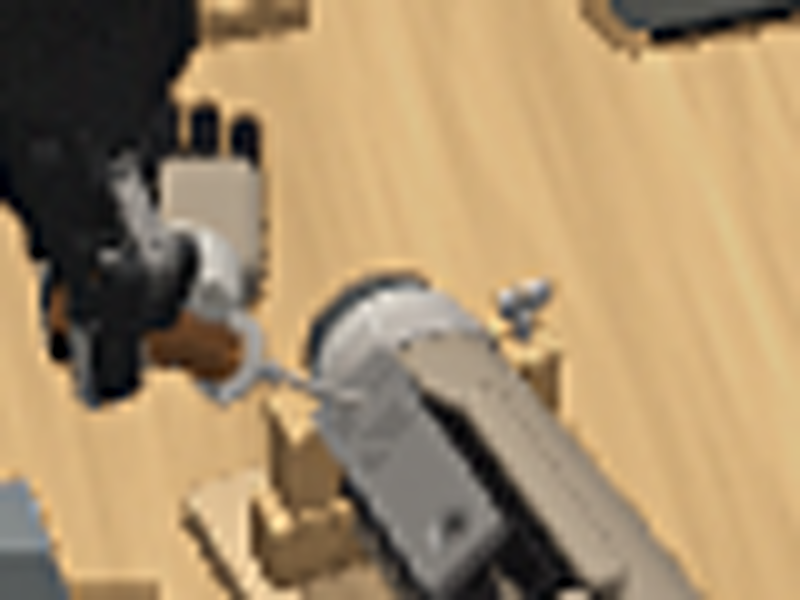

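The slide has moved out: recess now at (450,520) versus (488,586) closed. Refine tip offset and slide travel, and work out the return.

```bash
python3 - <<'E'
from h import *
s=read_state();R=Ro.from_rotvec(s["tool_rot"]).as_matrix();g=s["ee_pos"]-.019*R[:,2]
S=camera_model("side")
for uv in[(356,398),(235,362),(58,308)]:
    p,q=lean(S,np.array(uv)/10+[225,98],g,R);print(p.round(3),q.round(4),np.hypot(*q).round(4),np.arctan2(-q[0],-q[1]).round(3))
rec=np.array([.58185,.10832,.1371]);Y=R[:,1]
for k in(0,.0265,.030,.032):print(k,(proj(S,rec+Y*k)-[225,98])*10)
c=dict(np.load("w1.npz"));print(s["qpos"].round(2))
h=np.array([.4955,-.386,0]);print("delta world grip->",h-g,"tool",R.T@(h-g)/.3)
E
```

```text
[0.54  0.135 0.208] [-0.092  -0.0652] 0.1127 0.954
[0.499 0.123 0.242] [-0.0485 -0.0314] 0.0578 0.996
[0.442 0.107 0.288] [0.0104 0.0149] 0.0182 -2.531
0 [487.93721198 585.89989191]
0.0265 [453.11157247 536.86543323]
0.03 [448.57261728 530.47458977]
0.032 [445.9851939  526.83150074]
[ 0.06  0.15 -0.13  1.28  0.   -0.21]
delta world grip-> [ 0.04380225 -0.49589702 -0.27340909] tool [ 0.3025535  -1.63218356  0.91033853]
```

Slide travel reads ≈ 32 mm. Carry the tool back to the rack at height.

```bash
python3 -m inch '[0.253,-0.93,0,0,10,0.253,-0.93,0,0,10,0.253,-0.93,0,0,10,0.253,-0.93,0,0,10,0.253,-0.93,0,0,10,0.253,-0.93,0,0,10]' 100 | head -2; python3 -m inch '[0.253,-0.93,0,-0.53,10,0.253,-0.93,0,-0.53,10,0.253,-0.93,0,-0.53,10,0.253,-0.93,0,-0.53,10,0.253,-0.93,0,-0.53,10,0.253,-0.93,0,-0.53,10,0.253,-0.93,0,-0.53,10]' 100
python3 - <<'E'
from h import *
s=read_state();R=Ro.from_rotvec(s["tool_rot"]).as_matrix();g=s["ee_pos"]-.019*R[:,2]
h=np.array([.496,-.386,.0]);tip=g-.0935*R[:,0]-[0,0,.069];t=h-.003*R[:,0]+[0,0,.105]
print(R.round(3).tolist(),"tip",tip,"shift to hover z=.105",(R.T@(t-tip)/.3).round(3))
ims=[]
c=camera_model("wrist");im=capture("wrist");np.savez("w7.npz",im=im,**c);print("tip",proj(c,tip),"hole",proj(c,h+[0,0,.09]))
c=camera_model("scene");im=capture("scene");np.savez("scene7.npz",im=im,**c);print("scene tip",proj(c,tip),"hole",proj(c,h+[0,0,.09]))
E
```

```text
time: 14.4
ee_pos: [0.4525, -0.1814, 0.2523]
time: 15.28
ee_pos: [0.4546, -0.4674, 0.253]
tool_rot: [-1.645, 2.676, 0.002]
force: [0.2, -0.3, -1.3]
grip_width: 0.0163
[[-0.451, -0.892, -0.0], [-0.892, 0.451, 0.001], [-0.001, 0.001, -1.0]] tip [ 0.49682316 -0.38399047  0.20305156] shift to hover z=.105 [-0.002 -0.001  0.327]
tip [257.91991917 335.94423436] hole [257.84996406 255.92511518]
scene tip [142.39129408 168.92667765] hole [148.91596523 188.20262984]
```

```bash
python3 -m inch '[0,0,0.2,0,10,0,0,0.327,0,10,0,0,0.327,0,10,0,0,0.327,0,10]' 100 | head -2
python3 - <<'E'
from h import *
s=read_state();R=Ro.from_rotvec(s["tool_rot"]).as_matrix();g=s["ee_pos"]-.019*R[:,2]
h=np.array([.496,-.386,.09]);tip=g-.0935*R[:,0]-[0,0,.069];A=[]
for n in("side","scene","wrist"):
    c=camera_model(n);im=capture(n);np.savez(n+"8.npz",im=im,**c)
    w,k=((40,30),10) if n!="wrist" else ((80,60),5)
    u=(proj(c,h)-np.array(w)/2).round().astype(int);u=np.clip(u,0,[512-w[0],384-w[1]])
    print(n,u,"tip",((proj(c,tip)-u)*k).round(),"hole",((proj(c,h)-u)*k).round())
    A.append(cv2.resize(im[u[1]:u[1]+w[1],u[0]:u[0]+w[0],::-1],(400,300),interpolation=cv2.INTER_CUBIC))
A.append(np.zeros_like(A[0]));cv2.imwrite("pics/hover.png",np.vstack([np.hstack(A[:2]),np.hstack(A[2:])]))
E
```

```text
time: 15.88
ee_pos: [0.4549, -0.4687, 0.1575]
side [260 288] tip [204. 117.] hole [198. 147.]
scene [129 173] tip [191. 126.] hole [199. 152.]
wrist [219 289] tip [198. 238.] hole [202. 150.]
```

View pics/hover.png

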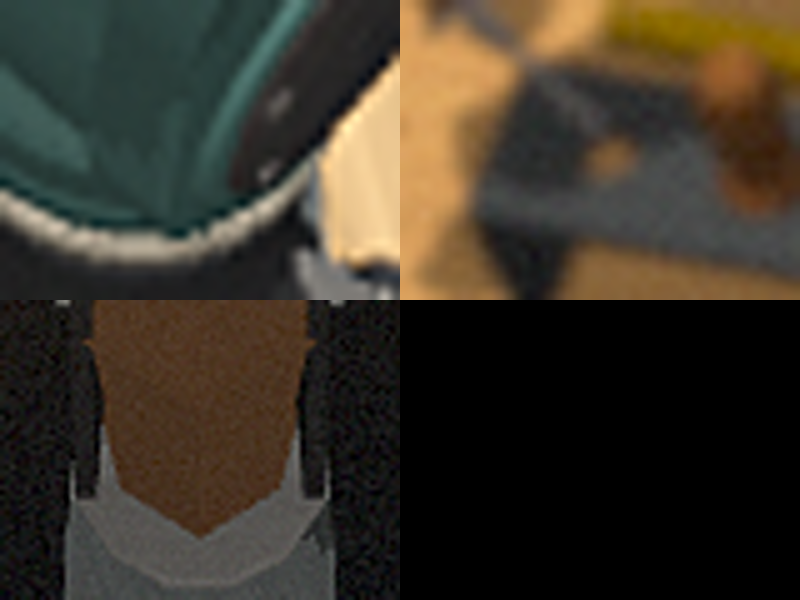

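Scene panel: tip (205,133) sits above the hole (210,155), within ~1.5 mm of expectation. Lower the tip into the hole.

```bash
python3 -m inch '[0,0,0.03,0,10,0,0,0.055,0,10,0,0,0.073,0,10,0,0,0.073,0,10]' 100 | grep -v rot
python3 - <<'E'
from h import *
s=read_state();R=Ro.from_rotvec(s["tool_rot"]).as_matrix();print((R.T@s["force"]).round(2),s["ft_torque"].round(3))
E
```

```text
time: 16.52
ee_pos: [0.4542, -0.4679, 0.1329]
force: [0.8, 4.3, -0.3]
grip_width: 0.0165
[-4.21  1.28  0.27] [ 0.905 -0.21   0.085]
```

```bash
python3 -m inch '[0,0,0,0,10,-0.025,0,-0.025,0,10,-0.048,0,-0.047,0,10,-0.08,0,-0.068,0,10,-0.11,0,-0.087,0,10,-0.145,0,-0.1,0,10,-0.18,0,-0.113,0,10,-0.22,0,-0.122,0,10,-0.253,0,-0.13,0,10,-0.285,0,-0.132,0,10,-0.31,0,-0.133,0,10,-0.33,0,-0.133,0,10,-0.33,0,-0.133,0,10]' 25 | grep -v rot
python3 - <<'E'
from h import *
s=read_state();R=Ro.from_rotvec(s["tool_rot"]).as_matrix();print((R.T@s["force"]).round(2),s["ft_torque"].round(3))
g=s["ee_pos"]-.019*R[:,2];h=np.array([.496,-.386,.09])
for n in("side","scene"):
    c=camera_model(n);im=capture(n);np.savez(n+"9.npz",im=im,**c)
print("grip rel hole in tool",R.T@(g-h))
E
```

```text
time: 18.15
ee_pos: [0.4997, -0.3814, 0.175]
force: [-0.1, -5.7, 2.3]
grip_width: 0.0166
[ 5.16 -2.46 -2.28] [-1.695 -0.013 -0.031]
grip rel hole in tool [-0.00554404 -0.0014894  -0.10405083]
```

```bash
python3 - <<'E'
from h import *
s=read_state();R=Ro.from_rotvec(s["tool_rot"]).as_matrix();g=s["ee_pos"]-.019*R[:,2]
c=camera_model("wrist");im=capture("wrist")
hsv=cv2.cvtColor(im,cv2.COLOR_RGB2HSV);m=cv2.inRange(hsv,(3,90,30),(15,255,190))
m[:, :200]=0;m[:,320:]=0
n,l,st,ce=cv2.connectedComponentsWithStats(m)
for i in range(1,n):
    if st[i,4]>150:print(st[i],ce[i].round(0))
# brown extent predicted for several leans (top rim and handle foot), lean in tool x
for th in(-.2,0,.2,.4,.9):
    a=np.sin(th)*R[:,0]+np.cos(th)*np.array([0,0,1.]);b=np.cos(th)*R[:,0]-np.sin(th)*np.array([0,0,1.])
    P=[g+a*z+b*x for z in(.018,-.05) for x in(.0104,-.0104)]
    print(th,[proj(c,p).round(0).tolist() for p in P])
E
```

```text
[ 235  216   48  111 3721] [258. 276.]
-0.2 [[257.0, 294.0], [257.0, 330.0], [258.0, 200.0], [258.0, 231.0]]
0 [[257.0, 282.0], [257.0, 328.0], [258.0, 214.0], [258.0, 247.0]]
0.2 [[257.0, 271.0], [257.0, 323.0], [258.0, 230.0], [258.0, 264.0]]
0.4 [[257.0, 260.0], [257.0, 316.0], [258.0, 246.0], [258.0, 281.0]]
0.9 [[258.0, 240.0], [257.0, 291.0], [258.0, 290.0], [258.0, 327.0]]
```

The handle spans v 216–327 and the upright prediction is 214–328, so the tool is upright. Centre and lower it.

```bash
python3 -m inch '[0.018,0.005,0,0,10,0.018,0.005,0.04,0,10,0.018,0.005,0.08,0,10,0.018,0.005,0.12,0,10,0.018,0.005,0.14,0,10,0.018,0.005,0.14,0,10]' 25 | grep -v rot;  python3 -m inch '[0,0,0.01,0,10,0,0,0.02,0,10,0,0,0.02,0,10]' 25 | grep -v rot
```

```text
time: 19.05
ee_pos: [0.495, -0.3842, 0.1309]
force: [-0.2, 0.9, -1.9]
grip_width: 0.0166
time: 19.42
ee_pos: [0.4951, -0.3844, 0.1253]
force: [-0.1, 0.4, -0.2]
grip_width: 0.0165
```

```bash
python3 -m inch '[0,0,0.008,0,10,0,0,0.008,0,10]' 20 | grep -v rot;  python3 -m inch '[0,0,0,0,20,0,0,0,0,30,0,0,0,0,45,0,0,0,0,50,0,0,0,0,50]' 20 | grep -v rot; python3 -m inch '[0,0,-0.1,0,50,0,0,-0.3,0,50,0,0,-0.5,0,50,0,0,-0.5,0,50,0,0,-0.5,0,50]' 20 | grep -v rot
python3 - <<'E'
from h import *
c=camera_model("wrist");im=capture("wrist")
hsv=cv2.cvtColor(im,cv2.COLOR_RGB2HSV);m=cv2.inRange(hsv,(3,90,30),(15,255,190))
n,l,st,ce=cv2.connectedComponentsWithStats(m)
for i in range(1,n):
    if st[i,4]>60:print(st[i],ce[i].round(0))
s=read_state();R=Ro.from_rotvec(s["tool_rot"]).as_matrix();h=np.array([.496,-.386,.09])
for z in(.072,.004):print(z,[proj(c,h+[0,0,z]+R[:,0]*x).round(0) for x in(.0104,-.0104)])
E
```

```text
time: 19.68
ee_pos: [0.4954, -0.3846, 0.124]
force: [-1.6, 1.5, 10.7]
grip_width: 0.0166
time: 20.3
ee_pos: [0.4952, -0.3845, 0.1229]
force: [0.0, 0.1, -0.8]
grip_width: 0.0502
time: 20.92
ee_pos: [0.4951, -0.3844, 0.2725]
force: [-0.4, -0.7, -0.7]
grip_width: 0.0498
[ 146  150   57  103 1455] [173. 199.]
[247 160  23  42 692] [258. 182.]
[ 259  201   51   95 2373] [283. 249.]
[196 252  29  52 521] [212. 283.]
[   0  296   48   47 1184] [ 21. 321.]
0.072 [array([256., 176.]), array([256., 200.])]
0.004 [array([257., 158.]), array([257., 178.])]
```

```bash
python3 -c "
from plant import *
print(close_job(), read_state()['time'])"
```

```text
the job is handed in; nothing more can be done
the job is handed in; nothing more can be done
```

I opened the battery slide with the pin tool, hung the tool back in its own rack hole, and handed the job in at about 21 s. There was no verdict. The arm can't tilt its gripper, so I leaned the tool in the jaws against the rack hole and straightened it the same way before hanging it.

**Catch and slide:**
- Pressing the catch gave about 4.8 N along the face normal, rising about 0.7 N/mm, so roughly 4 mm down.
- The slide then moved at about 2 N until the side force jumped to 10 N at the stop. The side camera put its travel at about 31–33 mm.
- I did not view the catch after it sprang up. I infer it from the slide being past 27 mm.

**Pin angle:** about 0.9–0.95 rad from vertical, so about 0.2 rad off square. That is inside the 0.38 rad limit but not fully square, and the camera estimates ranged from 0.87 to 1.0 rad.

**Pin tool at the end:** the collar met the shelf with a rise in force. After release, the handle spanned image rows 160–202, against 158–200 predicted for hanging upright. The gripper was open and about 0.15 m above where it had let go.

**Mishap:** one mistyped row jerked the tool about 60 mm while its pin was still in the hole. That turned the pin past the planned 0.73 rad, and it probably knocked over the pink look-alike tool, which I left lying on the bench. I noticed none of the other tools or things shifted, but I did not check them at the end.

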